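# Bring the ball dish over the catch tray

### The arm

A 7-joint arm with a two-finger parallel gripper is mounted at the origin on a cart in front of the work surface, level with it; the furniture and walls round the work are solid. World frame = base frame: x ahead of the robot, y to its left, z up, the work surface at z = 0. Lengths are in m, angles in rad, forces in N, time in s.
With the tool pointing down it reaches from about 0.35 to 0.9 m from the base axis. Payload 19.9 kg.
Tool frame: the origin (TCP) lies at the very end of the fingers, on their centre line; the grasp point (between the pads) lies 19 mm behind it; z points along the fingers, y is the line along which they close (so a half turn about z gives the same grasp; the last joint's range is limited). The gripper opens to 85 mm and grips with 20 to 120 N. Pads are 22 mm wide; open, the fingers measure 114 mm over their backs; the gripper's body (76 mm by 85 mm) begins 54 mm behind the grasp point. The pads swing forward as they close: fully open they stand 13 mm farther back than shut.
Start: joints at [1.103, 0.417, -0.01, 1.614, 0.005, 1.111, -0.053], TCP at [0.258, -0.569, 0.231] pointing down, gripper open.
Joint ranges: [-2.81, 2.81], [-0.39, 2.02], [-1.27, 1.25], [0.06, 2.57], [-1.19, 4.33], [0.19, 2], [-2.82, 2.82]. Speed limits (rad/s): [1.89, 1.89, 2.39, 2.39, 3.01, 3.01, 3.01].

### API

Orientations are given as [roll, pitch, yaw] about the fixed x, y, z axes, in that order (R = Rz(yaw) Ry(pitch) Rx(roll)).
In Python, from plant import bot, viewer gives the robot as it stands. The module is installed in compiled form; this text tells all that it offers.
- The arm moves only by the tool drive_tool, never from a script. Its argument "motion" is a list of rows, each an object of numbers: "tx", "ty", "tz": the shift along the tool's x, y, z in m; "twist": the turn about the tool's z in degrees; "grip": the finger opening in m, from 0 to 0.0854. In form: [{"tx": .., "ty": .., "tz": .., "twist": .., "grip": ..}, ...]. A call has 1 to 20 rows; each row is the pose to reach, as a shift and turn from the pose commanded when the call began, along the tool's axes at that moment; what a row does not reach only later rows make up. A row lasts 1/8 s, in which the tool goes at most 62.5 mm and 10.7 degrees, less where a joint would pass 70% of its speed; a pose out of reach is approached as far as the arm can. A call with a gripper value outside its range is refused whole. The fingers move at their own pace and stop on an object; "newtons" is the grip in N (left out, the last holds). Time passes only in rows, so rows that repeat a pose let the fingers close. It gives the time, the measured TCP pose, the force, the opening and the grip force at its end, in the units of the state.
- bot.read_state(): the state, without advancing time (a new reading comes with each control period).
- viewer.capture(name): name is "scene" or "top" or "wrist"; returns a dict with "img" (400x640x3 uint8, red, green, blue), "mtx" (3x3 intrinsics, pixels), "D" ([k1, k2, p1, p2, k3] as OpenCV has them; the pictures are not rectified), "eye" and "attitude" of the camera in the world; the wrist camera has in their place "tool_from_camera" (4x4, takes a point from camera to tool coordinates, whose origin is the TCP and whose axes are the flange's). Camera axes: x right, y down, z forward; pixel columns grow to the right and rows downward; lengths in m; the calibration is good to about 2 mm. A picture is of the moment at which its call begins: read the wrist's pose just before it. There is no depth.
- bot.hand_in(): hands the job in; it is judged then, once.
The state is a dict: "t": time; "joint_pos": joint angles; "qvel": joint speeds; "effort": joint torques, N m; "tcp_pos": TCP position; "eef_rot": TCP orientation; "force": force on the tool from outside, world axes, zero at the start; "ft_torque": the same for the moment, N m; "gripper_width": finger opening in m; "grip_force": force on a finger pad.
Only numpy, scipy, OpenCV 4.12 (cv2) and the standard library are available. Lean on these libraries where they do the work, as an engineer would, in place of code of your own. Each camera call takes 0.05 s, during which the arm holds its last target. There are 200 camera calls.

### The job

Clear the flat scraper off the catch tray by sliding it blade first, flat, all the way home into the slot of the wooden block, and let go of it. Then take the ball dish by the grip on its bail, lift it off the bench as it stands, turn it a quarter turn in the air so that its pouring lip points the way the tray's finger tab points, and bring it centrally over the tray, about 10 cm above the bench, keeping it level and the loose ball in the middle of the dish all the while. Finish still holding the dish there, motionless, and leave the other things on the bench where they are.

Things in the scene. Friction and masses are not known exactly. Their poses are not given: they have to be found in the camera images.
- tray: Square open aluminium catch tray, 120 x 120 mm, walls 25 mm high and 4 mm thick, fixed to the bench. Origin: centre of its underside, on the bench; z up; +x points to the side with the rounded finger tab (a flat tongue 6 mm high, reaching 102 mm from the centre). To its left (+y) on the bench stands a black bench vice, 160 mm high; farther left and beyond it a fire extinguisher hangs in the air on a post: keep the arm clear of both.
- scraper: Loose flat scraper, 180 mm long, 60 g, lying flat across the top of the tray along the tray's x, blade over the tab side, handle sticking out over the opposite wall by about 45 mm. Blade: steel, 95 long x 40 wide x 4 mm thick. Handle: wood, 85 long x 20 wide x 14 mm thick. Undersides of blade and handle are flush. Origin: middle of its length, on the underside; +x towards the blade tip, z up. It balances near the origin (about 3 mm on the blade side).
- scraper_grip (a point): Where to hold the scraper: middle of the handle's thickness, 21 mm from the handle's end, 159 mm behind the blade tip. The handle is 20 mm wide here, and this point lies outside the tray's wall (wall's outer face some 20 to 28 mm away); it is 32 mm above the bench. Axes as scraper.
- scraper_tip (a point): Middle of the blade's tip edge, half-way through its 4 mm thickness. Axes as scraper.
- slot_mouth (a point): Wooden slotted block, 90 deep x 74 wide x 66 mm high, fixed to the bench. This point: centre of the slot's mouth, on the slot's FLOOR, 40 mm above the bench, on the block's face. +x points straight into the slot, z up. The slot is 46 mm wide, 12 mm high, 78 mm deep, closed at the back and sides. A ledge level with the slot floor, 58 mm wide, stands out 20 mm in front of the mouth, with two low cheeks that funnel the blade from the sides.
- dish: Loose round dished plate, aluminium, 114 mm across, rim 22 mm high, 0.2 kg, its shallow conical floor sloping 7 degrees to the middle. Over it stands a thin steel bail (arch) from rim to rim along y, carrying a wooden grip block. Origin: centre of its underside; z up; +x towards the pouring lip.
- dish_grip (a point): Centre of the grip block on the bail, straight above the dish's centre, 90 mm above its underside. The block is 14 mm thick along x (grip it across this), 44 mm long along y, 22 mm high along z. Axes as dish.
- dish_lip (a point): End of the dish's pouring lip, a tongue 26 mm wide that sticks out of the rim, 78 mm from the dish's centre and 20 mm above its underside. At the start the lip points roughly along the tray's +y; at the end along the tray's +x.
- ball_center (a point): Centre of the loose steel ball, 22 mm diameter, 44 g, resting in the middle of the dish, its centre 19 mm above the dish's underside. It stays in the middle as long as the dish tilts less than 7 degrees and moves gently. Only its position means anything.
- solder_spool: Bystander: spool of solder wire, 52 mm across, 45 mm high, standing loose. Origin: centre of its underside.
- tape_black: Bystander: roll of tape, 58 x 56 x 19 mm, lying loose. Origin: centre of its underside.
- relay: Bystander: small relay, 21 x 28 x 35 mm, standing loose. Origin: centre of its underside.

How it is judged:
By the outcome, as a careful person would: the job done as asked, in the order asked, and still so for the second after the job is handed in, while the arm keeps its last pose, push and grip.
It also fails if it takes over 59 s, if anything falls off the work surface, if the arm or the gripper's body presses on something with over 40 N, if the wrist force passes 120 N, or if a joint passes its speed limit or range.

## Working session

There is one attempt and no reset: what is moved stays moved. The work goes in short steps, Python scripts to look and compute and a tool call to move; the robot and the scene stay as the last step left them, time stands still between calls to the robot, and variables do not carry over. Pictures are saved under pics/ and viewed, at most 10 in all, crops included, and the job is handed in when it is done.

Besides the shell and the picture viewer there is one more tool, called after "Call:" as name([rows], argument=value, ...), one row to a line, values as JSON. drive_tool: Moves the arm, as the interface text tells. Its arguments: {"type":"object","properties":{"motion":{"type":"array","items":{"type":"object","properties":{"tx":{"type":"number"},"ty":{"type":"number"},"tz":{"type":"number"},"twist":{"type":"number"},"grip":{"type":"number"}}}},"newtons":{"type":"number"}},"required":["motion"]}

```bash
mkdir -p pics; cat > h.py <<'E'
import numpy as np, cv2
from plant import bot, viewer
from scipy.spatial.transform import Rotation as R
def rot(a):
    a=np.array(a,float)
    if a.shape==(3,3): return a
    return R.from_euler('xyz',a).as_matrix() if a.size==3 else R.from_quat(a).as_matrix()
def cam(name,save=None):
    s=bot.read_state(); c=viewer.capture(name)
    if name=='wrist':
        T=np.eye(4);T[:3,:3]=rot(s['eef_rot']);T[:3,3]=s['tcp_pos'];T=T@np.array(c['tool_from_camera'])
        c['Rm'],c['o']=T[:3,:3],T[:3,3]
    else: c['Rm'],c['o']=rot(c['attitude']),np.array(c['eye'])
    if save: cv2.imwrite('pics/'+save,c['img'][:,:,::-1])
    import pickle; pickle.dump(c,open('pics/%s.pkl'%(save or name),'wb'))
    return c
def load(save):
    import pickle; return pickle.load(open('pics/%s.pkl'%save,'rb'))
def at(c,uv,z):
    p=cv2.undistortPoints(np.array([[uv]],float),np.array(c['mtx']),np.array(c['D']))[0,0]
    d=c['Rm']@np.array([p[0],p[1],1]); return c['o']+d*(z-c['o'][2])/d[2]
def proj(c,P):
    P=np.atleast_2d(P); Q=(P-c['o'])@c['Rm']
    return cv2.projectPoints(Q,np.zeros(3),np.zeros(3),np.array(c['mtx']),np.array(c['D']))[0][:,0]
E
python3 - <<'E'
from h import *
print(bot.read_state())
for n in('scene','top','wrist'):
    c=cam(n,n+'0.png'); print(n,c.get('attitude'),c['o'],c['mtx'])
E
```

```text
{'t': 0.0, 'joint_pos': array([ 1.1034967 ,  0.41798342, -0.01030464,  1.61419033,  0.00472348,
        1.11069891, -0.05298298]), 'qvel': array([-0.00131769, -0.00166587, -0.00095537,  0.00068631,  0.0007725 ,
       -0.00120437, -0.00011053]), 'effort': array([ 2.10764527e-03, -8.64444208e+01,  6.79690652e-01, -4.34889722e+01,
        1.91888935e-02,  7.52187887e-03, -3.62407388e-05]), 'tcp_pos': array([ 0.25799312, -0.56887477,  0.23064758]), 'eef_rot': array([-3.14034093e+00,  1.13303097e-04,  4.25836974e-01]), 'force': array([ 0.46609074, -0.02256033, -0.29833378]), 'ft_torque': array([ 0.05859675,  0.03239204, -0.00805354]), 'grip_force': 0.0, 'gripper_width': 0.08521081375761795}
scene [-2.01905935 -0.00331186 -0.80754502] [-0.16308585 -0.85059373  0.52039694] [[487.35804354   0.         318.51655302]
 [  0.         487.35804354 201.63092841]
 [  0.           0.           1.        ]]
top [-3.03208316  0.02580245 -1.59134452] [ 0.41940558 -0.21507074  1.09380148] [[375.38933421   0.         315.55749176]
 [  0.         375.38933421 198.67881215]
 [  0.           0.           1.        ]]
wrist None [ 0.33529451 -0.53419208  0.37229387] [[275.42287688   0.         319.31378645]
 [  0.         275.42287688 203.78604096]
 [  0.           0.           1.        ]]
```

View pics/top0.png

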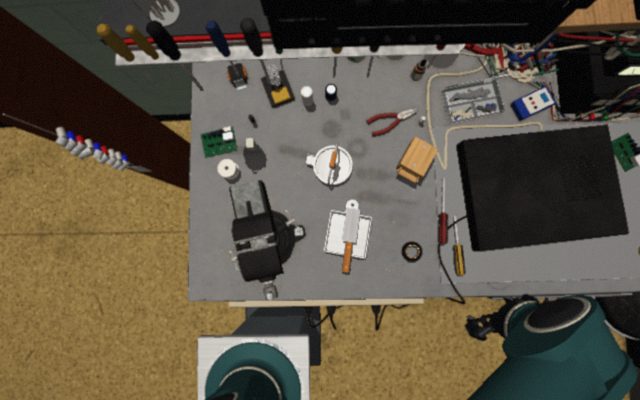

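View pics/scene0.png

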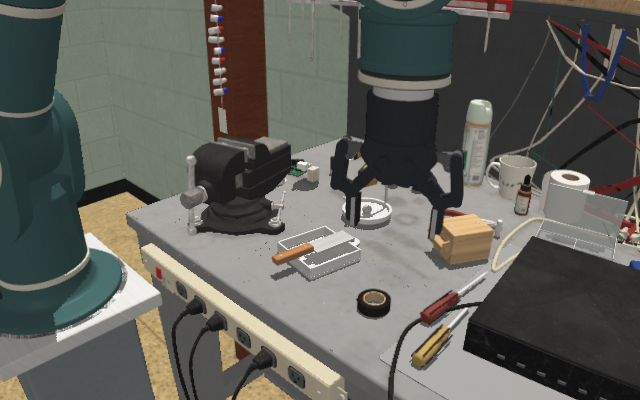

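The top view shows the tray at (347,235) with the tab up, the scraper on it with its handle at (347,260), the dish at (332,165) with the lip to the left, and the block at (416,160). The vice is at (265,235) and the tape at (411,252). I'll enlarge this for pixel work.

```bash
python3 - <<'E'
from h import *
c=load('top0.png'); im=c['img'][135:285,290:450,::-1]
im=cv2.resize(im,None,fx=4.0,fy=4.0,interpolation=cv2.INTER_CUBIC)
for i in range(0,160,20): cv2.putText(im,str(290+i),(i*4,10),0,.35,(0,0,255)); cv2.line(im,(i*4,0),(i*4,600),(0,0,255),1) if i%20==0 else 0
for i in range(5,150,20): cv2.putText(im,str(135+i),(0,i*4),0,.35,(0,0,255)); cv2.line(im,(0,i*4),(640,i*4),(0,0,255),1)
cv2.imwrite('pics/topcrop.png',im)
for n,uv,z in [('block',(416,160),.066),('tray',(347,235),.025),('handle end',(346,272),.032),('dish',(332,165),.02)]: print(n,at(c,uv,z))
E
```

```text
block [ 0.63446992 -0.47200751  0.066     ]
tray [ 0.43200049 -0.2767979   0.025     ]
handle end [ 0.32929746 -0.27066302  0.032     ]
dish [ 0.63534845 -0.2395847   0.02      ]
```

View pics/topcrop.png

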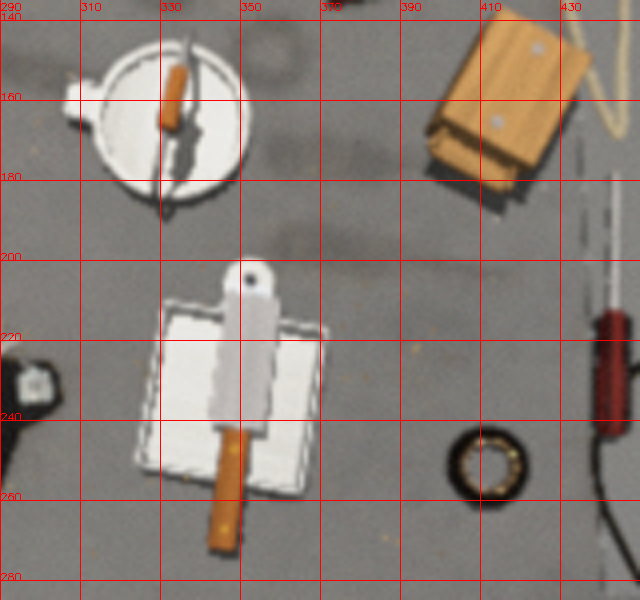

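View pics/wrist0.png

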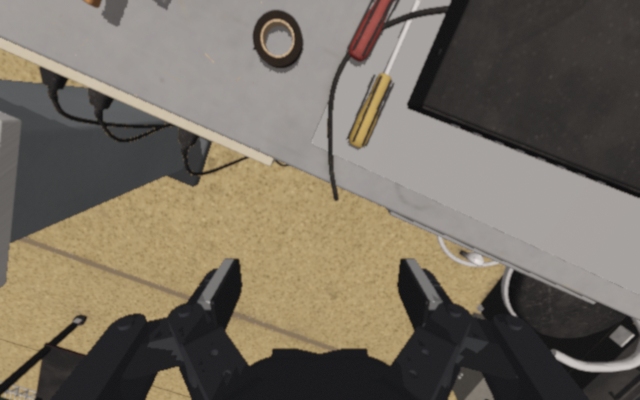

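The top crop shows the scraper handle end at about (345.5,273), the blade tip near (354,208), the block with its ledge at the lower left, and the dish lip at (309,160). The wrist view shows only the bench edge, the tape and the open fingers. Next I'll convert the pixels to positions.

```bash
python3 - <<'E'
from h import *
c=load('top0.png')
def w(x,y,z): return at(c,(290+x/4-.4,135+y/4-.4),z)
def ang(a,b): d=b-a; return np.degrees(np.arctan2(d[1],d[0])).round(1),np.linalg.norm(d).round(4)
he=w(222,552,.039);hj=w(235,430,.039);bj=w(240,431,.029);tip=w(251,292,.029)
print('handle end',he,'junction',hj,ang(he,hj),'tip',tip,'blade',ang(bj,tip),'all',ang(he,tip))
# block top corners
fl,fr,br,bl=w(440,112,.066),w(540,168,.066),w(590,57,.066),w(502,10,.066)
print('block',fl,fr,br,bl,ang(fr,fl),ang(br,bl),ang(fl,bl),ang(fr,br)); print('mouth',(fl+fr)/2)
tl,tr,b_r,b_l=w(164,300,.025),w(327,328,.025),w(302,496,.025),w(137,466,.025)
print('tray',(tl+tr+b_r+b_l)/4,ang(b_l,tl),ang(b_r,tr),ang(tr,tl),'tab',w(250,258,.006))
print('dish rim c',w(173,121,.022),'lip',w(64,104,.02),'grip',w(174,97,.101))
E
```

```text
handle end [ 0.32830073 -0.26776347  0.039     ] junction [ 0.4120395  -0.27917648  0.039     ] (np.float64(-7.8), np.float64(0.0845)) tip [ 0.50912066 -0.2940149   0.029     ] blade (np.float64(-6.3), np.float64(0.0985)) all (np.float64(-8.3), np.float64(0.183))
block [ 0.62822135 -0.42618844  0.066     ] [ 0.58726438 -0.49334151  0.066     ] [ 0.66469511 -0.53242049  0.066     ] [ 0.69972329 -0.47291886  0.066     ] (np.float64(58.6), np.float64(0.0787)) (np.float64(59.5), np.float64(0.069)) (np.float64(-33.2), np.float64(0.0854)) (np.float64(-26.8), np.float64(0.0867))
mouth [ 0.60774287 -0.45976498  0.066     ]
tray [ 0.43516496 -0.27889745  0.025     ] (np.float64(-10.6), np.float64(0.1191)) (np.float64(-10.5), np.float64(0.1197)) (np.float64(78.9), np.float64(0.1174)) tab [ 0.53588044 -0.29576673  0.006     ]
dish rim c [ 0.63532571 -0.24201281  0.022     ] lip [ 0.6503573  -0.16306158  0.02      ] grip [ 0.63580609 -0.24112481  0.101     ]
```

```bash
cat >> h.py <<'E'
def go(p,yaw,s=None):
    """world target TCP, yaw deg -> tx,ty,tz(mm),twist in tool axes now"""
    s=s or bot.read_state(); M=rot(s['eef_rot']); d=M.T@(np.array(p)-s['tcp_pos'])
    y=np.degrees(s['eef_rot'][2]); tw=-((yaw-y+180)%360-180)
    print('from',np.round(s['tcp_pos'],4),'yaw',y.round(1),'-> t mm',np.round(d*1000,1),'twist',round(tw,1),'tilt',np.degrees(np.arccos(-M[2,2])).round(2),'q7',s['joint_pos'][6].round(2),'F',np.round(s['force'],1),'w',round(s['gripper_width'],4),'t',s['t'])
E
python3 - <<'E'
from h import *
go([.350,-.271,.12],-8.3)
E
```

```text
from [ 0.2581 -0.5689  0.2308] yaw 24.4 -> t mm [ 206.8 -233.3  111. ] twist 32.7 tilt 0.06 q7 -0.05 F [-0.4 -0.6 -0.9] w 0.0851 t 0.15
```

Call:
drive_tool([
  {"tx": 0.03,"ty": -0.035,"tz": 0.01,"twist": 4,"grip": 0.06},
  {"tx": 0.075,"ty": -0.085,"tz": 0.03,"twist": 11,"grip": 0.06},
  {"tx": 0.12,"ty": -0.135,"tz": 0.05,"twist": 19,"grip": 0.06},
  {"tx": 0.16,"ty": -0.18,"tz": 0.075,"twist": 26,"grip": 0.06},
  {"tx": 0.19,"ty": -0.215,"tz": 0.095,"twist": 31,"grip": 0.06},
  {"tx": 0.207,"ty": -0.233,"tz": 0.111,"twist": 32.7,"grip": 0.06},
  {"tx": 0.207,"ty": -0.233,"tz": 0.111,"twist": 32.7,"grip": 0.06},
  {"tx": 0.207,"ty": -0.233,"tz": 0.111,"twist": 32.7,"grip": 0.06},
])

```text
t: 1.15
tcp_pos: [0.3504, -0.2722, 0.1206]
eef_rot: [3.141, -0.0, -0.145]
force: [0.1, -0.4, 0.1]
gripper_width: 0.0594
grip_force: 0.0
```

```bash
python3 - <<'E'
from h import *
c=cam('wrist','wrist1.png'); go([.350,-.271,.013],-8.3)
u=np.array([np.cos(np.radians(-8)),np.sin(np.radians(-8))]); e=np.array([.3283,-.2678])
print(proj(c,[[*(e+u*s),z] for s,z in((0,.039),(.021,.039),(.085,.039),(.18,.029))]))
E
```

```text
from [ 0.3503 -0.2725  0.1207] yaw -8.4 -> t mm [ -0.6  -1.5 107.7] twist -0.1 tilt 0.04 q7 -1.15 F [-0.   0.   0.3] w 0.06 t 1.2
[[318.5440462  236.61591113]
 [318.4060212  214.64642195]
 [317.93267974 139.27200612]
 [317.15806702   2.38513048]]
```

View pics/wrist1.png

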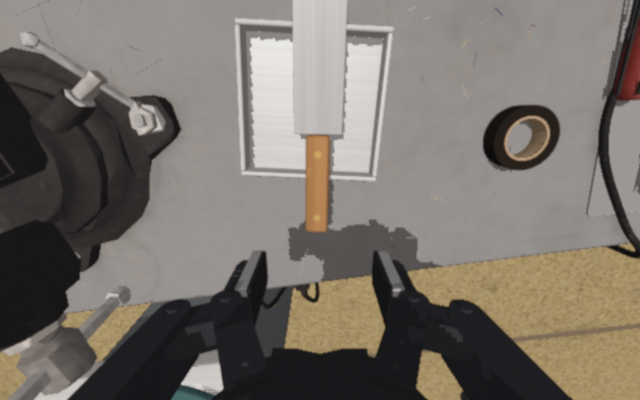

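The wrist view shows the handle end at (316,231), the handle/blade junction at (317,136), and the tray's top corners at (236,20), (393,27), (377,180) and (242,176).

```bash
python3 - <<'E'
from h import *
c=load('wrist1.png')
e=at(c,(316,231),.039); j=at(c,(317,136),.039); b=at(c,(319.5,20),.029)
print(e,j,b,np.degrees(np.arctan2(*(j-e)[1::-1])),np.degrees(np.arctan2(*(b-e)[1::-1])),np.linalg.norm(j-e))
t=[at(c,p,.025) for p in((236,20),(393,27),(377,180),(242,176))]
print('tray',sum(t)/4,[np.degrees(np.arctan2(*(t[a]-t[b])[1::-1])).round(1) for a,b in((0,3),(1,2),(0,1),(3,2))],[np.linalg.norm(t[a]-t[b]).round(4) for a,b in((0,3),(1,2),(0,1),(3,2))])
d=(b-e)/np.linalg.norm((b-e)[:2]); g=e+.021*d; go([g[0],g[1],.013],-8.3)
E
```

```text
[ 0.33404681 -0.26636319  0.039     ] [ 0.41508083 -0.2792688   0.039     ] [ 0.49553983 -0.29294781  0.029     ] -9.049018068308952 -9.348060920994293 0.08205527315450625
tray [ 0.43699694 -0.27827633  0.025     ] [np.float64(-11.3), np.float64(-10.3), np.float64(79.5), np.float64(80.0)] [np.float64(0.1184), np.float64(0.1174), np.float64(0.1169), np.float64(0.119)]
from [ 0.3503 -0.2725  0.1207] yaw -8.4 -> t mm [  4.   -3.4 107.7] twist -0.1 tilt 0.04 q7 -1.15 F [-0.   0.   0.3] w 0.06 t 1.2
```

Call:
drive_tool([
  {"tx": 0.003,"ty": -0.003,"tz": 0.02,"twist": 0.9,"grip": 0.06},
  {"tx": 0.003,"ty": -0.003,"tz": 0.06,"twist": 0.9,"grip": 0.06},
  {"tx": 0.003,"ty": -0.003,"tz": 0.095,"twist": 0.9,"grip": 0.06},
  {"tx": 0.003,"ty": -0.003,"tz": 0.107,"twist": 0.9,"grip": 0.06},
  {"tx": 0.003,"ty": -0.003,"tz": 0.107,"twist": 0.9,"grip": 0.06},
  {"tx": 0.003,"ty": -0.003,"tz": 0.107,"twist": 0.9,"grip": 0.03},
  {"tx": 0.003,"ty": -0.003,"tz": 0.107,"twist": 0.9,"grip": 0.01},
  {"tx": 0.003,"ty": -0.003,"tz": 0.107,"twist": 0.9,"grip": 0.01},
  {"tx": 0.003,"ty": -0.003,"tz": 0.107,"twist": 0.9,"grip": 0.01},
  {"tx": 0.003,"ty": -0.003,"tz": 0.107,"twist": 0.9,"grip": 0.01},
], newtons=100)

```text
t: 2.45
tcp_pos: [0.3543, -0.2693, 0.0142]
eef_rot: [3.141, -0.001, -0.161]
force: [-2.0, 1.4, 11.3]
gripper_width: 0.0182
grip_force: 97.3
```

Call:
drive_tool([
  {"tz": -0.015},
  {"tz": -0.05},
  {"tz": -0.09},
  {"tz": -0.11},
  {"tz": -0.11},
])

```text
$.motion[0]: bad value
```

```bash
python3 - <<'E'
from h import *
go([.41,-.345,.125],-30.5)
E
```

```text
from [ 0.3543 -0.2693  0.0142] yaw -9.2 -> t mm [  67.2   65.8 -110.7] twist 21.3 tilt 0.08 q7 -1.19 F [-2.   1.4 11.3] w 0.0182 t 2.45
```

All fields are required in each row.

Call:
drive_tool([
  {"tx": 0,"ty": 0,"tz": -0.01,"twist": 0,"grip": 0.01},
  {"tx": 0,"ty": 0,"tz": -0.04,"twist": 0,"grip": 0.01},
  {"tx": 0.01,"ty": 0.01,"tz": -0.075,"twist": 3,"grip": 0.01},
  {"tx": 0.03,"ty": 0.03,"tz": -0.1,"twist": 9,"grip": 0.01},
  {"tx": 0.05,"ty": 0.05,"tz": -0.111,"twist": 16,"grip": 0.01},
  {"tx": 0.063,"ty": 0.062,"tz": -0.111,"twist": 20,"grip": 0.01},
  {"tx": 0.067,"ty": 0.066,"tz": -0.111,"twist": 21.3,"grip": 0.01},
  {"tx": 0.067,"ty": 0.066,"tz": -0.111,"twist": 21.3,"grip": 0.01},
  {"tx": 0.067,"ty": 0.066,"tz": -0.111,"twist": 21.3,"grip": 0.01},
])

```text
t: 3.58
tcp_pos: [0.409, -0.3442, 0.1243]
eef_rot: [-3.141, 0.001, -0.531]
force: [-0.8, -1.2, 0.1]
gripper_width: 0.0178
grip_force: 97.6
```

```bash
python3 - <<'E'
from h import *
c=cam('wrist','wrist2.png'); c2=cam('scene','scene2.png')
go([.41,-.345,.125],-30.5)
im=np.hstack([c['img'][:300,150:550],c2['img'][100:400,240:640]])[:,:,::-1]
cv2.imwrite('pics/c2.png',im)
E
```

```text
from [ 0.4091 -0.3444  0.1243] yaw -30.5 -> t mm [ 1.1  0.1 -0.7] twist 0.0 tilt 0.02 q7 -1.44 F [-0.  -0.3 -0.1] w 0.0183 t 3.675
```

View pics/c2.png

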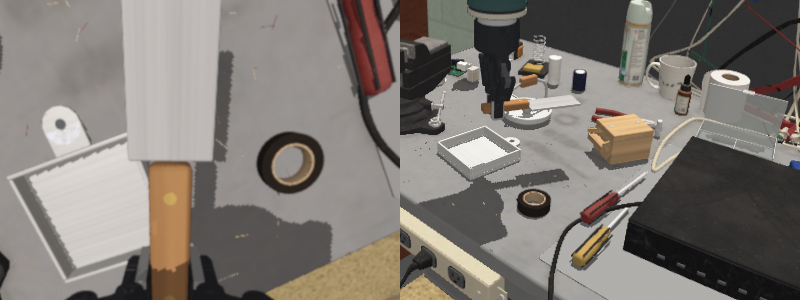

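Left half (wrist): the blade is centred on the tool axis, with its edges at columns 273 and 370 (full-image coordinates) at the top. The scraper is held straight, but it hides the block. In the right half (scene) the scraper looks level in the air. I'll hover to the left of the block so the camera sees both it and the dish.

```bash
python3 - <<'E'
from h import *
go([.60,-.335,.20],-30.5)
E
```

```text
from [ 0.4091 -0.3444  0.1243] yaw -30.5 -> t mm [ 159.8 -104.9  -75.7] twist 0.0 tilt 0.02 q7 -1.44 F [-0.  -0.3 -0.1] w 0.0183 t 3.675
```

Call:
drive_tool([
  {"tx": 0.015,"ty": -0.01,"tz": -0.025,"twist": 0,"grip": 0.01},
  {"tx": 0.05,"ty": -0.03,"tz": -0.06,"twist": 0,"grip": 0.01},
  {"tx": 0.09,"ty": -0.06,"tz": -0.076,"twist": 0,"grip": 0.01},
  {"tx": 0.125,"ty": -0.085,"tz": -0.076,"twist": 0,"grip": 0.01},
  {"tx": 0.15,"ty": -0.1,"tz": -0.076,"twist": 0,"grip": 0.01},
  {"tx": 0.16,"ty": -0.105,"tz": -0.076,"twist": 0,"grip": 0.01},
  {"tx": 0.16,"ty": -0.105,"tz": -0.076,"twist": 0,"grip": 0.01},
  {"tx": 0.16,"ty": -0.105,"tz": -0.076,"twist": 0,"grip": 0.01},
])

```text
t: 4.68
tcp_pos: [0.5994, -0.3361, 0.2004]
eef_rot: [3.141, 0.0, -0.533]
force: [-0.3, 0.6, -0.8]
gripper_width: 0.0182
grip_force: 97.7
```

```bash
python3 - <<'E'
from h import *
c=cam('wrist','wrist3.png')
cv2.imwrite('pics/w3.png',cv2.resize(c['img'][:,:,::-1],(800,500),interpolation=cv2.INTER_CUBIC))
go([.60,-.335,.20],-30.5)
E
```

```text
from [ 0.5995 -0.3361  0.2005] yaw -30.6 -> t mm [-0.1 -1.2  0.5] twist -0.1 tilt 0.02 q7 -1.63 F [ 0.6 -0.4 -0.5] w 0.0181 t 4.725
```

View pics/w3.png

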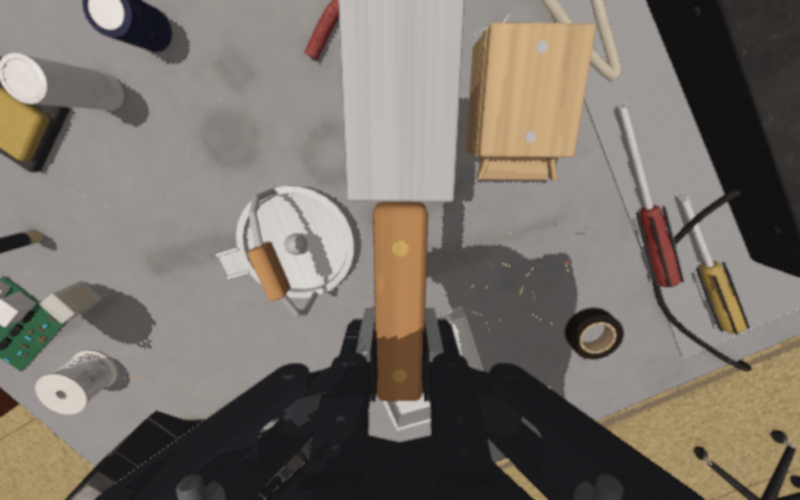

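The wrist view (scaled 1.25x) shows the block's top corners at (477,155), (575,157), (593,25) and (489,25), the dish rim centred at (296,242), the lip end at about (223,266), and the grip block at about (267,271).

```bash
python3 - <<'E'
from h import *
from scipy.optimize import least_squares
c=load('wrist3.png')
px=np.array([(477,155),(575,157),(593,25),(489,25)])/1.25
L=np.array([(0,.037,.066),(0,-.037,.066),(.09,-.037,.066),(.09,.037,.066)])
def f(q):
    M=R.from_euler('z',q[2]).as_matrix(); return (proj(c,L@M.T+[q[0],q[1],0])-px).ravel()
r=least_squares(f,[.608,-.46,-.52]); print('mouth',r.x[:2],np.degrees(r.x[2]),'res',r.fun.round(1))
print([at(c,p,.066).round(4) for p in px])
for n,p,z in[('rim',(296,242),.022),('ball',(296,242),.019),('lip',(223,266),.02),('lipdeep',(223,266),.018),('grip',(267,271),.095)]: print(n,at(c,np.array(p)/1.25,z).round(4))
# blade heights from width
for v,a,b in((198,348,453),(100,344,458),(2,341,464)):
    P=cv2.undistortPoints(np.array([[[a,v]],[[b,v]]],float)/1.25,c['mtx'],c['D'])[:,0]
    z=.04/np.hypot(*(P[1]-P[0])); m=np.append(P.mean(0),1)*z; print('blade pt',c['Rm']@m+c['o'])
print(c['mtx'],c['D'],c['tool_from_camera'])
E
```

```text
mouth [ 0.60939688 -0.45444909] -30.62791288780763 res [ 0.6  2.7 -1.2  1.2  1.6 -1.4 -1.1 -1.6]
[array([ 0.6308, -0.4232,  0.066 ]), array([ 0.5911, -0.4877,  0.066 ]), array([ 0.6677, -0.5306,  0.066 ]), array([ 0.7041, -0.4687,  0.066 ])]
rim [ 0.6404 -0.2429  0.022 ]
ball [ 0.6401 -0.2416  0.019 ]
lip [ 0.6569 -0.1642  0.02  ]
lipdeep [ 0.6569 -0.1629  0.018 ]
grip [ 0.6401 -0.2408  0.095 ]
blade pt [ 0.65333317 -0.36766005  0.21083022]
blade pt [ 0.68279778 -0.38519305  0.21007456]
blade pt [ 0.70779626 -0.40044696  0.20946648]
[[275.42287688   0.         319.31378645]
 [  0.         275.42287688 203.78604096]
 [  0.           0.           1.        ]] [-0.00216114  0.          0.          0.          0.        ] [[ 4.76473326e-04 -9.46114032e-01 -3.23833307e-01  8.44993572e-02]
 [ 9.99998364e-01  1.01594886e-03 -1.49685323e-03 -5.33799125e-04]
 [ 1.74519192e-03 -3.23832064e-01  9.46112968e-01 -1.41547403e-01]
 [ 0.00000000e+00  0.00000000e+00  0.00000000e+00  1.00000000e+00]]
```

```bash
python3 - <<'E'
from h import *
for n,(x0,x1,y0,y1) in(('wrist3.png',(370,485,5,150)),('top0.png',(390,450,125,195))):
    c=load(n); im=cv2.resize(c['img'][y0:y1,x0:x1],None,fx=4,fy=4,interpolation=cv2.INTER_CUBIC)
    hsv=cv2.cvtColor(im,cv2.COLOR_RGB2HSV)
    v=hsv[...,2][(hsv[...,1]>80)&(hsv[...,0]<28)]; print(n,np.percentile(v,[10,30,50,70,90]))
    t=0.5*(np.percentile(v,15)+np.percentile(v,75))
    m=((hsv[...,1]>70)&(hsv[...,0]<28)&(hsv[...,2]>t)).astype(np.uint8)
    m=cv2.morphologyEx(m,cv2.MORPH_CLOSE,np.ones((17,17))); m=cv2.morphologyEx(m,cv2.MORPH_OPEN,np.ones((41,41)) if n[0]=='w' else np.ones((21,21)))
    cs,_=cv2.findContours(m,0,2); k=max(cs,key=cv2.contourArea)
    ap=cv2.approxPolyDP(cv2.convexHull(k),8,True)[:,0]
    P=(ap+.5)/4-.5+[x0,y0]; print(P.tolist()); print([at(c,p,.066)[:2].round(4).tolist() for p in P])
E
```

```text
wrist3.png [129. 193. 197. 201. 204.]
[[474.125, 19.625], [472.875, 41.375], [457.875, 123.625], [385.875, 122.875], [393.625, 19.375]]
[[0.6681, -0.5305], [0.6529, -0.5237], [0.5938, -0.4866], [0.6296, -0.4272], [0.7035, -0.4707]]
top0.png [101. 177. 192. 198. 203.]
[[418.875, 138.125], [434.875, 146.125], [436.625, 153.125], [423.875, 173.625], [415.875, 179.375], [410.375, 179.375], [401.125, 174.125], [402.375, 158.625], [413.625, 138.125]]
[[0.6965, -0.4833], [0.6726, -0.5267], [0.6526, -0.5304], [0.5956, -0.4918], [0.5801, -0.4689], [0.5804, -0.4537], [0.5957, -0.4289], [0.6393, -0.4344], [0.6969, -0.4686]]
```

```bash
python3 - <<'E'
from h import *
go([.4352,-.3525,.035],-30.5)
E
```

```text
from [ 0.5995 -0.3361  0.2005] yaw -30.6 -> t mm [-133.1   97.7  165.5] twist -0.1 tilt 0.02 q7 -1.63 F [ 0.6 -0.4 -0.5] w 0.0181 t 4.725
```

Call:
drive_tool([
  {"tx": -0.03,"ty": 0.01,"tz": 0,"twist": 0,"grip": 0.01},
  {"tx": -0.075,"ty": 0.03,"tz": 0.005,"twist": 0,"grip": 0.01},
  {"tx": -0.11,"ty": 0.06,"tz": 0.03,"twist": 0,"grip": 0.01},
  {"tx": -0.128,"ty": 0.085,"tz": 0.065,"twist": 0,"grip": 0.01},
  {"tx": -0.133,"ty": 0.096,"tz": 0.11,"twist": 0,"grip": 0.01},
  {"tx": -0.133,"ty": 0.098,"tz": 0.145,"twist": 0,"grip": 0.01},
  {"tx": -0.133,"ty": 0.098,"tz": 0.16,"twist": 0,"grip": 0.01},
  {"tx": -0.133,"ty": 0.098,"tz": 0.165,"twist": 0,"grip": 0.01},
  {"tx": -0.133,"ty": 0.098,"tz": 0.165,"twist": 0,"grip": 0.01},
  {"tx": -0.133,"ty": 0.098,"tz": 0.165,"twist": 0,"grip": 0.01},
])

```text
t: 5.98
tcp_pos: [0.4368, -0.3528, 0.0364]
eef_rot: [3.141, -0.002, -0.532]
force: [-0.8, 0.6, -0.2]
gripper_width: 0.0183
grip_force: 97.7
```

```bash
cat > ov.py <<'E'
from h import *
def overlay(name,out,mouth=(.611,-.456),yaw=-30.5,half=(48,36),fx=6,draw=True):
    s=bot.read_state(); T=rot(s['eef_rot']); c=cam(name,name+'_'+out)
    dz=.0108; g=np.array(s['tcp_pos'])+[0,0,dz]
    u=T[:,0]; n=np.cross([0,0,1],u)
    tip=g+u*.159; ctr=proj(c,tip)[0]
    x0,y0=(ctr-half).astype(int); x0=max(0,min(x0,640-2*half[0])); y0=max(0,min(y0,400-2*half[1]))
    im=cv2.resize(c['img'][y0:y0+2*half[1],x0:x0+2*half[0],::-1],None,fx=fx,fy=fx,interpolation=cv2.INTER_CUBIC)
    def pl(P,col):
        q=((proj(c,P)-[x0,y0]+.5)*fx).astype(np.int32); cv2.polylines(im,[q],True,col,1)
    up=np.array([0,0,.004])
    if draw:
        pl([g+u*a+n*b+up for a,b in((.159,.02),(.159,-.02),(.064,-.02),(.064,.02))],(0,0,255))
        M=R.from_euler('z',np.radians(yaw)).as_matrix(); m=np.array([*mouth,0])
        pl([M@[a,b,.066]+m for a,b in((0,.037),(0,-.037),(.09,-.037),(.09,.037))],(255,0,0))
        pl([M@[a,b,.040]+m for a,b in((0,.029),(0,-.029),(-.02,-.029),(-.02,.029))],(0,200,0))
    return im
E
python3 - <<'E'
from ov import *
go([.4352,-.3525,.035],-30.5)
a=overlay('scene','p1.png',half=(66,50)); b=overlay('top','p1.png',half=(66,50))
cv2.imwrite('pics/p1.png',np.hstack([a,b])[:600,:]); im=np.hstack([a,b]); cv2.imwrite('pics/p1.png',cv2.resize(im,(800,300),interpolation=cv2.INTER_AREA))
a2=cv2.resize(a,(600,455)); 
E
```

```text
from [ 0.4368 -0.3528  0.0364] yaw -30.5 -> t mm [-1.5  0.6  1.3] twist 0.0 tilt 0.09 q7 -1.46 F [-0.8  0.6 -0.2] w 0.0183 t 5.975
```

View pics/p1.png

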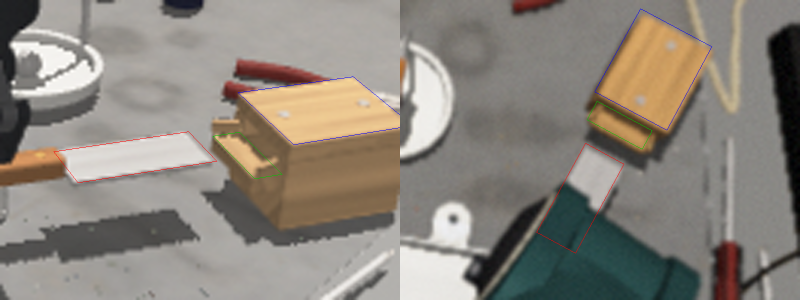

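The overlay matches in both views: the blade tip edge is at about (205,145) in the left half, and the block top and ledge coincide with the model to about 1 px. The blade is level and in line, about 4 mm too high. I'll lower it and enter slowly.

Call:
drive_tool([
  {"tx": 0,"ty": 0.0012,"tz": 0.004,"twist": 0,"grip": 0.01},
  {"tx": 0.006,"ty": 0.0012,"tz": 0.004,"twist": 0,"grip": 0.01},
  {"tx": 0.016,"ty": 0.0012,"tz": 0.004,"twist": 0,"grip": 0.01},
  {"tx": 0.026,"ty": 0.0012,"tz": 0.004,"twist": 0,"grip": 0.01},
  {"tx": 0.036,"ty": 0.0012,"tz": 0.004,"twist": 0,"grip": 0.01},
  {"tx": 0.044,"ty": 0.0012,"tz": 0.004,"twist": 0,"grip": 0.01},
  {"tx": 0.05,"ty": 0.0012,"tz": 0.004,"twist": 0,"grip": 0.01},
  {"tx": 0.056,"ty": 0.0012,"tz": 0.004,"twist": 0,"grip": 0.01},
  {"tx": 0.06,"ty": 0.0012,"tz": 0.004,"twist": 0,"grip": 0.01},
  {"tx": 0.06,"ty": 0.0012,"tz": 0.004,"twist": 0,"grip": 0.01},
])

```text
t: 7.32
tcp_pos: [0.4874, -0.384, 0.0312]
eef_rot: [-3.142, 0.0, -0.532]
force: [0.1, 0.2, -0.7]
gripper_width: 0.0182
grip_force: 97.7
```

```bash
python3 - <<'E'
from h import *
go([.541,-.4163,.0325],-30.5); s=bot.read_state(); print(s['force'],s['ft_torque'])
E
```

```text
from [ 0.4874 -0.384   0.0312] yaw -30.5 -> t mm [62.6  0.6 -1.3] twist 0.0 tilt 0.0 q7 -1.47 F [ 0.1  0.2 -0.7] w 0.0182 t 7.325
[ 0.14765366  0.21021322 -0.66699434] [0.0194177  0.01427589 0.00376274]
```

Call:
drive_tool([
  {"tx": 0.008,"ty": 0,"tz": 0,"twist": 0,"grip": 0.01},
  {"tx": 0.018,"ty": 0,"tz": 0,"twist": 0,"grip": 0.01},
  {"tx": 0.028,"ty": 0,"tz": 0,"twist": 0,"grip": 0.01},
  {"tx": 0.038,"ty": 0,"tz": 0,"twist": 0,"grip": 0.01},
  {"tx": 0.046,"ty": 0,"tz": 0,"twist": 0,"grip": 0.01},
  {"tx": 0.052,"ty": 0,"tz": 0,"twist": 0,"grip": 0.01},
  {"tx": 0.055,"ty": 0,"tz": 0,"twist": 0,"grip": 0.01},
  {"tx": 0.057,"ty": 0,"tz": 0,"twist": 0,"grip": 0.01},
  {"tx": 0.057,"ty": 0,"tz": 0,"twist": 0,"grip": 0.01},
])

```text
t: 8.45
tcp_pos: [0.5364, -0.4129, 0.0313]
eef_rot: [-3.142, 0.0, -0.532]
force: [0.4, 0.3, -0.4]
gripper_width: 0.0182
grip_force: 97.7
```

Still no contact. I'll creep toward the back wall, about 5 mm away.

Call:
drive_tool([
  {"tx": 0.001,"ty": 0,"tz": 0,"twist": 0,"grip": 0.01},
  {"tx": 0.0025,"ty": 0,"tz": 0,"twist": 0,"grip": 0.01},
  {"tx": 0.004,"ty": 0,"tz": 0,"twist": 0,"grip": 0.01},
  {"tx": 0.005,"ty": 0,"tz": 0,"twist": 0,"grip": 0.01},
  {"tx": 0.006,"ty": 0,"tz": 0,"twist": 0,"grip": 0.01},
  {"tx": 0.006,"ty": 0,"tz": 0,"twist": 0,"grip": 0.01},
])

```text
t: 9.2
tcp_pos: [0.5416, -0.4159, 0.0312]
eef_rot: [-3.142, 0.0, -0.532]
force: [0.9, -0.4, -0.0]
gripper_width: 0.0182
grip_force: 97.7
```

Call:
drive_tool([
  {"tx": 0.001,"ty": 0,"tz": 0,"twist": 0,"grip": 0.01},
  {"tx": 0.002,"ty": 0,"tz": 0,"twist": 0,"grip": 0.01},
  {"tx": 0.003,"ty": 0,"tz": 0,"twist": 0,"grip": 0.01},
  {"tx": 0.004,"ty": 0,"tz": 0,"twist": 0,"grip": 0.01},
  {"tx": 0.004,"ty": 0,"tz": 0,"twist": 0,"grip": 0.01},
])

```text
t: 9.82
tcp_pos: [0.5418, -0.416, 0.0296]
eef_rot: [-3.141, 0.008, -0.533]
force: [-20.5, 13.8, 3.5]
gripper_width: 0.0183
grip_force: 98.1
```

The force is 25 N at the expected depth, so it's home. I'll ease off, lower it onto the slot floor and release.

Call:
drive_tool([
  {"tx": -0.0015,"ty": 0,"tz": 0.0005,"twist": 0,"grip": 0.01},
  {"tx": -0.003,"ty": 0,"tz": 0.0015,"twist": 0,"grip": 0.01},
  {"tx": -0.003,"ty": 0,"tz": 0.002,"twist": 0,"grip": 0.01},
  {"tx": -0.003,"ty": 0,"tz": 0.002,"twist": 0,"grip": 0.01},
  {"tx": -0.003,"ty": 0,"tz": 0.002,"twist": 0,"grip": 0.03},
  {"tx": -0.003,"ty": 0,"tz": 0.002,"twist": 0,"grip": 0.05},
  {"tx": -0.003,"ty": 0,"tz": 0.002,"twist": 0,"grip": 0.05},
  {"tx": -0.003,"ty": 0,"tz": 0.002,"twist": 0,"grip": 0.05},
  {"tx": -0.003,"ty": 0,"tz": 0.002,"twist": 0,"grip": 0.05},
])

```text
t: 10.95
tcp_pos: [0.5425, -0.4164, 0.0292]
eef_rot: [-3.142, 0.0, -0.532]
force: [0.1, 0.6, -0.7]
gripper_width: 0.0502
grip_force: 0.0
```

Call:
drive_tool([
  {"tx": 0,"ty": 0,"tz": -0.02,"twist": 0,"grip": 0.05},
  {"tx": 0,"ty": 0,"tz": -0.06,"twist": 0,"grip": 0.05},
  {"tx": 0,"ty": 0,"tz": -0.11,"twist": 0,"grip": 0.05},
  {"tx": 0,"ty": 0,"tz": -0.15,"twist": 0,"grip": 0.05},
  {"tx": 0,"ty": 0,"tz": -0.17,"twist": 0,"grip": 0.05},
])

```text
t: 11.58
tcp_pos: [0.543, -0.4169, 0.203]
eef_rot: [3.141, -0.004, -0.532]
force: [-0.0, 0.0, -1.5]
gripper_width: 0.0501
grip_force: 0.0
```

```bash
python3 - <<'E'
from h import *
c=cam('wrist','wrist4.png'); c2=cam('scene','scene4.png')
go([.6404,-.2425,.2],169.5)
a=cv2.resize(c2['img'][150:300,340:540,::-1],(400,300),interpolation=cv2.INTER_CUBIC)
b=cv2.resize(c['img'][:,:,::-1],(400,250)); cv2.imwrite('pics/r4.png',np.hstack([a,cv2.copyMakeBorder(b,0,50,0,0,0)]))
E
```

```text
from [ 0.5431 -0.417   0.2021] yaw -30.5 -> t mm [  -4.8 -199.7    2. ] twist 160.0 tilt 0.21 q7 -1.48 F [-0.2 -0.9 -0.5] w 0.0505 t 11.675
```

View pics/r4.png

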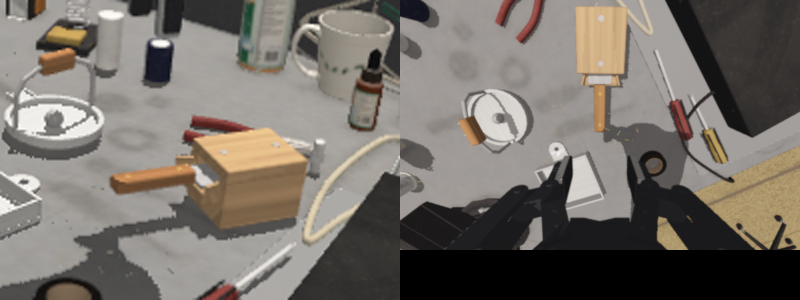

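The scraper is home in the slot (handle at (150,178) in the left half), lying level, with about 17 mm of blade outside as it should be. The dish stands undisturbed with the ball centred. Next I'll go above the dish, turning the long way so joint 7 stays in range.

Call:
drive_tool([
  {"tx": 0,"ty": -0.02,"tz": 0,"twist": -5,"grip": 0.05},
  {"tx": 0,"ty": -0.04,"tz": 0,"twist": -15,"grip": 0.05},
  {"tx": 0,"ty": -0.06,"tz": 0,"twist": -25,"grip": 0.05},
  {"tx": 0,"ty": -0.08,"tz": 0,"twist": -35,"grip": 0.05},
  {"tx": 0,"ty": -0.1,"tz": 0,"twist": -45,"grip": 0.05},
  {"tx": 0,"ty": -0.12,"tz": 0,"twist": -55,"grip": 0.05},
  {"tx": 0,"ty": -0.14,"tz": 0,"twist": -65,"grip": 0.05},
  {"tx": -0.003,"ty": -0.16,"tz": 0,"twist": -75,"grip": 0.05},
  {"tx": -0.005,"ty": -0.18,"tz": 0,"twist": -85,"grip": 0.05},
  {"tx": -0.005,"ty": -0.195,"tz": 0,"twist": -95,"grip": 0.05},
  {"tx": -0.005,"ty": -0.2,"tz": 0,"twist": -100,"grip": 0.05},
])

```text
t: 13.05
tcp_pos: [0.6396, -0.2402, 0.1978]
eef_rot: [-3.139, -0.001, 1.219]
force: [-0.5, 0.1, -0.6]
gripper_width: 0.0497
grip_force: 0.0
```

Call:
drive_tool([
  {"tx": 0,"ty": 0,"tz": 0,"twist": -10,"grip": 0.05},
  {"tx": 0,"ty": 0,"tz": 0,"twist": -20,"grip": 0.05},
  {"tx": 0,"ty": 0,"tz": 0,"twist": -30,"grip": 0.05},
  {"tx": 0,"ty": 0,"tz": 0,"twist": -40,"grip": 0.05},
  {"tx": 0,"ty": 0,"tz": 0,"twist": -50,"grip": 0.05},
  {"tx": 0,"ty": 0,"tz": 0,"twist": -60,"grip": 0.05},
  {"tx": 0,"ty": 0,"tz": 0,"twist": -70,"grip": 0.05},
  {"tx": 0,"ty": 0,"tz": 0,"twist": -80,"grip": 0.05},
  {"tx": 0,"ty": 0,"tz": 0,"twist": -90,"grip": 0.05},
  {"tx": 0,"ty": 0,"tz": 0,"twist": -97,"grip": 0.05},
  {"tx": 0,"ty": 0,"tz": 0,"twist": -99.5,"grip": 0.05},
  {"tx": 0,"ty": 0,"tz": 0,"twist": -99.5,"grip": 0.05},
])

```text
t: 14.55
tcp_pos: [0.6392, -0.2414, 0.198]
eef_rot: [3.141, -0.002, 2.949]
force: [0.2, -0.0, -0.8]
gripper_width: 0.0503
grip_force: 0.0
```

```bash
python3 - <<'E'
from h import *
cam('wrist','wrist5.png')
go([.6404,-.2425,.071],169)
S=bot.read_state()
def seg(n,P0,r):
    c=load(n); q=proj(c,P0)[0]; x0,y0=(q-r).astype(int).clip(0); im=c['img'][y0:y0+2*r,x0:x0+2*r]
    h=cv2.cvtColor(im,cv2.COLOR_RGB2HSV); m=((h[...,1]>120)&(h[...,0]<22)&(h[...,2]>60)).astype(np.uint8)
    k,l,st,ce=cv2.connectedComponentsWithStats(m); i=1+np.argmax(st[1:,4])
    ys,xs=np.where(l==i); rr=cv2.minAreaRect(np.c_[xs,ys].astype(np.float32))
    uv=np.array(rr[0])+[x0,y0]; print(n,'pred',q.round(1),'found',uv.round(1),'size',np.round(rr[1],1),'angle',round(rr[2],1),'area',st[i,4]); return c,uv
obs=[seg(n,[.640,-.2415,.09],r) for n,r in(('wrist3.png',35),('wrist4.png',35),('wrist5.png',60),('scene0.png',25),('scene4.png',25))]
from scipy.optimize import least_squares
for o in(obs[:3],obs):
    f=least_squares(lambda p:np.concatenate([proj(c,p)[0]-uv for c,uv in o]),[.64,-.24,.09]); print(f.x.round(4),f.fun.round(1))
go([*f.x[:2],.071],169)
E
```

```text
from [ 0.6393 -0.2414  0.1983] yaw 168.9 -> t mm [ -1.5  -0.9 127.3] twist -0.1 tilt 0.09 q7 1.37 F [-0.5  0.2 -0.5] w 0.0497 t 14.6
wrist3.png pred [216.1 214.7] found [215.6 217.2] size [43.8 19.3] angle 64.3 area 785
wrist4.png pred [116.4 206.8] found [115.5 207.8] size [46.8 24.7] angle 60.3 area 1059
wrist5.png pred [318.6 201.6] found [320.2 199.6] size [13. 45.] angle 2.0 area 542
scene0.png pred [369.3 181.2] found [371.8 183.3] size [ 4.2 12. ] angle 45.0 area 41
scene4.png pred [369.3 181.2] found [368.7 180. ] size [10.  18.1] angle 74.1 area 163
[ 0.6388 -0.2397  0.09  ] [-0.2 -0.7  0.4  0.9  0.1  0.4]
[ 0.639  -0.2402  0.0901] [ 0.  -1.1  0.5  0.5 -0.5  0.8 -3.2 -2.2 -0.2  1.1]
from [ 0.6393 -0.2414  0.1983] yaw 168.9 -> t mm [  0.3   1.  127.3] twist -0.1 tilt 0.09 q7 1.37 F [-0.5  0.2 -0.5] w 0.0497 t 14.6
```

Call:
drive_tool([
  {"tx": 0,"ty": 0.001,"tz": 0.02,"twist": 0,"grip": 0.05},
  {"tx": 0,"ty": 0.001,"tz": 0.06,"twist": 0,"grip": 0.05},
  {"tx": 0,"ty": 0.001,"tz": 0.095,"twist": 0,"grip": 0.045},
  {"tx": 0,"ty": 0.001,"tz": 0.117,"twist": 0,"grip": 0.04},
  {"tx": 0,"ty": 0.001,"tz": 0.127,"twist": 0,"grip": 0.035},
  {"tx": 0,"ty": 0.001,"tz": 0.127,"twist": 0,"grip": 0.03},
  {"tx": 0,"ty": 0.001,"tz": 0.127,"twist": 0,"grip": 0.03},
  {"tx": 0,"ty": 0.001,"tz": 0.127,"twist": 0,"grip": 0.024},
  {"tx": 0,"ty": 0.001,"tz": 0.127,"twist": 0,"grip": 0.02},
], newtons=40)

```text
t: 15.72
tcp_pos: [0.64, -0.2408, 0.0728]
eef_rot: [-3.141, 0.001, 2.949]
force: [-0.1, -0.0, -0.5]
gripper_width: 0.0199
grip_force: 0.0
```

Call:
drive_tool([
  {"tx": 0,"ty": 0,"tz": 0,"twist": 0,"grip": 0.019},
  {"tx": 0,"ty": 0,"tz": 0,"twist": 0,"grip": 0.018},
  {"tx": 0,"ty": 0,"tz": 0,"twist": 0,"grip": 0.017},
  {"tx": 0,"ty": 0,"tz": 0,"twist": 0,"grip": 0.016},
  {"tx": 0,"ty": 0,"tz": 0,"twist": 0,"grip": 0.015},
  {"tx": 0,"ty": 0,"tz": 0,"twist": 0,"grip": 0.014},
  {"tx": 0,"ty": 0,"tz": 0,"twist": 0,"grip": 0.012},
  {"tx": 0,"ty": 0,"tz": 0,"twist": 0,"grip": 0.008},
  {"tx": 0,"ty": 0,"tz": 0,"twist": 0,"grip": 0.008},
  {"tx": 0,"ty": 0,"tz": 0,"twist": 0,"grip": 0.008},
  {"tx": 0,"ty": 0,"tz": 0,"twist": 0,"grip": 0.008},
])

```text
t: 17.1
tcp_pos: [0.64, -0.2406, 0.0724]
eef_rot: [3.142, 0.0, 2.95]
force: [0.9, -0.7, 2.5]
gripper_width: 0.0135
grip_force: 39.8
```

The dish is gripped (13.5 mm opening, 40 N). I'll lift gently with smooth ramps.

Call:
drive_tool([
  {"tx": 0,"ty": 0,"tz": -0.001,"twist": 0,"grip": 0.008},
  {"tx": 0,"ty": 0,"tz": -0.004,"twist": 0,"grip": 0.008},
  {"tx": 0,"ty": 0,"tz": -0.009,"twist": 0,"grip": 0.008},
  {"tx": 0,"ty": 0,"tz": -0.016,"twist": 0,"grip": 0.008},
  {"tx": 0,"ty": 0,"tz": -0.025,"twist": 0,"grip": 0.008},
  {"tx": 0,"ty": 0,"tz": -0.035,"twist": 0,"grip": 0.008},
  {"tx": 0,"ty": 0,"tz": -0.045,"twist": 0,"grip": 0.008},
  {"tx": 0,"ty": 0,"tz": -0.055,"twist": 0,"grip": 0.008},
  {"tx": 0,"ty": 0,"tz": -0.065,"twist": 0,"grip": 0.008},
  {"tx": 0,"ty": 0,"tz": -0.075,"twist": 0,"grip": 0.008},
  {"tx": 0,"ty": 0,"tz": -0.084,"twist": 0,"grip": 0.008},
  {"tx": 0,"ty": 0,"tz": -0.092,"twist": 0,"grip": 0.008},
  {"tx": 0,"ty": 0,"tz": -0.097,"twist": 0,"grip": 0.008},
  {"tx": 0,"ty": 0,"tz": -0.1,"twist": 0,"grip": 0.008},
  {"tx": 0,"ty": 0,"tz": -0.1,"twist": 0,"grip": 0.008},
])

```text
t: 18.98
tcp_pos: [0.6398, -0.2406, 0.1723]
eef_rot: [3.142, -0.0, 2.95]
force: [0.4, 0.6, -2.2]
gripper_width: 0.0138
grip_force: 39.2
```

```bash
python3 - <<'E'
from h import *
c=cam('scene','scene6.png')
go([.437,-.2785,.1724],79.4); s=bot.read_state(); print(s['grip_force'])
w=load('wrist1.png'); t=load('top0.png')
for z in(0,.05,.1,.15): print(z,'vice edge wrist',at(w,(178,130),z)[:2].round(3),'top',at(t,(305,232),z)[:2].round(3))
E
```

```text
from [ 0.6398 -0.2406  0.1721] yaw 169.0 -> t mm [191.8 -75.9  -0.3] twist 89.6 tilt 0.02 q7 1.36 F [ 1.1  0.7 -1.5] w 0.0136 t 19.025
39.1887366771698
0 vice edge wrist [ 0.436 -0.152] top [ 0.444 -0.157]
0.05 vice edge wrist [ 0.435 -0.177] top [ 0.442 -0.159]
0.1 vice edge wrist [ 0.435 -0.203] top [ 0.441 -0.162]
0.15 vice edge wrist [ 0.435 -0.228] top [ 0.44  -0.165]
```

Call:
drive_tool([
  {"tx": 0,"ty": 0,"tz": 0,"twist": 0.7,"grip": 0.008},
  {"tx": 0,"ty": 0,"tz": 0,"twist": 2.5,"grip": 0.008},
  {"tx": 0,"ty": 0,"tz": 0,"twist": 5.5,"grip": 0.008},
  {"tx": 0,"ty": 0,"tz": 0,"twist": 9.5,"grip": 0.008},
  {"tx": 0,"ty": 0,"tz": 0,"twist": 14.5,"grip": 0.008},
  {"tx": 0,"ty": 0,"tz": 0,"twist": 20,"grip": 0.008},
  {"tx": 0,"ty": 0,"tz": 0,"twist": 26,"grip": 0.008},
  {"tx": 0,"ty": 0,"tz": 0,"twist": 32,"grip": 0.008},
  {"tx": 0,"ty": 0,"tz": 0,"twist": 38,"grip": 0.008},
  {"tx": 0,"ty": 0,"tz": 0,"twist": 44,"grip": 0.008},
  {"tx": 0,"ty": 0,"tz": 0,"twist": 50,"grip": 0.008},
  {"tx": 0,"ty": 0,"tz": 0,"twist": 56,"grip": 0.008},
  {"tx": 0,"ty": 0,"tz": 0,"twist": 62,"grip": 0.008},
  {"tx": 0,"ty": 0,"tz": 0,"twist": 68,"grip": 0.008},
  {"tx": 0,"ty": 0,"tz": 0,"twist": 74,"grip": 0.008},
  {"tx": 0,"ty": 0,"tz": 0,"twist": 79.5,"grip": 0.008},
  {"tx": 0,"ty": 0,"tz": 0,"twist": 84,"grip": 0.008},
  {"tx": 0,"ty": 0,"tz": 0,"twist": 87.5,"grip": 0.008},
  {"tx": 0,"ty": 0,"tz": 0,"twist": 89.3,"grip": 0.008},
  {"tx": 0,"ty": 0,"tz": 0,"twist": 89.6,"grip": 0.008},
])

```text
t: 21.52
tcp_pos: [0.6399, -0.2406, 0.1722]
eef_rot: [-3.141, -0.0, 1.386]
force: [0.5, -0.4, -3.0]
gripper_width: 0.0132
grip_force: 39.2
```

```bash
python3 - <<'E'
from h import *
cam('wrist','wrist7.png')
go([.437,-.2785,.1724],79.4)
E
```

```text
from [ 0.6399 -0.2405  0.1722] yaw 79.4 -> t mm [ -74.6 -192.4   -0.2] twist -0.0 tilt 0.01 q7 -0.05 F [-0.  -1.1 -2.2] w 0.0129 t 21.575
```

Call:
drive_tool([
  {"tx": -0.0001,"ty": -0.0003,"tz": 0,"twist": 0,"grip": 0.008},
  {"tx": -0.0007,"ty": -0.0019,"tz": 0,"twist": 0,"grip": 0.008},
  {"tx": -0.0023,"ty": -0.0059,"tz": 0,"twist": 0,"grip": 0.008},
  {"tx": -0.0049,"ty": -0.0128,"tz": 0,"twist": 0,"grip": 0.008},
  {"tx": -0.0088,"ty": -0.0227,"tz": 0,"twist": 0,"grip": 0.008},
  {"tx": -0.0138,"ty": -0.0355,"tz": 0,"twist": 0,"grip": 0.008},
  {"tx": -0.0197,"ty": -0.0509,"tz": 0,"twist": 0,"grip": 0.008},
  {"tx": -0.0264,"ty": -0.0682,"tz": 0,"twist": 0,"grip": 0.008},
  {"tx": -0.0336,"ty": -0.0867,"tz": 0,"twist": 0,"grip": 0.008},
  {"tx": -0.041,"ty": -0.1057,"tz": 0,"twist": 0,"grip": 0.008},
  {"tx": -0.0482,"ty": -0.1242,"tz": 0,"twist": 0,"grip": 0.008},
  {"tx": -0.0549,"ty": -0.1415,"tz": 0,"twist": 0,"grip": 0.008},
  {"tx": -0.0608,"ty": -0.1569,"tz": 0,"twist": 0,"grip": 0.008},
  {"tx": -0.0658,"ty": -0.1697,"tz": 0,"twist": 0,"grip": 0.008},
  {"tx": -0.0697,"ty": -0.1796,"tz": 0,"twist": 0,"grip": 0.008},
  {"tx": -0.0723,"ty": -0.1865,"tz": 0,"twist": 0,"grip": 0.008},
  {"tx": -0.0739,"ty": -0.1905,"tz": 0,"twist": 0,"grip": 0.008},
  {"tx": -0.0745,"ty": -0.1922,"tz": 0,"twist": 0,"grip": 0.008},
  {"tx": -0.0746,"ty": -0.1924,"tz": 0,"twist": 0,"grip": 0.008},
  {"tx": -0.0746,"ty": -0.1924,"tz": 0,"twist": 0,"grip": 0.008},
])

```text
t: 24.08
tcp_pos: [0.4372, -0.2785, 0.1722]
eef_rot: [3.142, -0.0, 1.386]
force: [0.5, 0.1, -1.9]
gripper_width: 0.0133
grip_force: 39.2
```

```bash
python3 - <<'E'
from h import *
c=cam('wrist','wrist8.png'); t=cam('top','top8.png'); s=cam('scene','scene8.png')
go([.437,-.2785,.1724],79.4); print(bot.read_state()['qvel'].round(4))
a=cv2.resize(c['img'][:,:,::-1],(400,250))
def mark(c,im,P,x0,y0,f):
    for p in proj(c,P): cv2.circle(im,tuple(((p-[x0,y0]+.5)*f).astype(int)),3,(0,0,255),1)
u=np.array([np.cos(np.radians(-10.6)),np.sin(np.radians(-10.6))]);o=np.array([.437,-.2785])
P=[[*(o+.078*u),.12],[*o,.119],[*o,.19]]
b=cv2.resize(t['img'][150:300,250:450,::-1],(400,300),interpolation=cv2.INTER_CUBIC); mark(t,b,P,250,150,2)
d=cv2.resize(s['img'][100:300,220:520,::-1],(800,533)[:2],interpolation=cv2.INTER_CUBIC) if 0 else cv2.resize(s['img'][110:310,210:475,::-1],(400,300),interpolation=cv2.INTER_CUBIC); mark(s,d,P,210,110,400/265)
e=cv2.resize(s['img'][:,:,::-1],(400,250))
cv2.imwrite('pics/f.png',np.vstack([np.hstack([a,e]),np.hstack([b,d])]))
E
```

```text
from [ 0.4372 -0.2785  0.1722] yaw 79.4 -> t mm [-0.1 -0.1 -0.2] twist 0.0 tilt 0.01 q7 0.18 F [ 0.4  0.7 -2.4] w 0.0132 t 24.225
[ 0.001  -0.0022 -0.0003  0.002  -0.0027  0.001  -0.0012]
```

View pics/f.png

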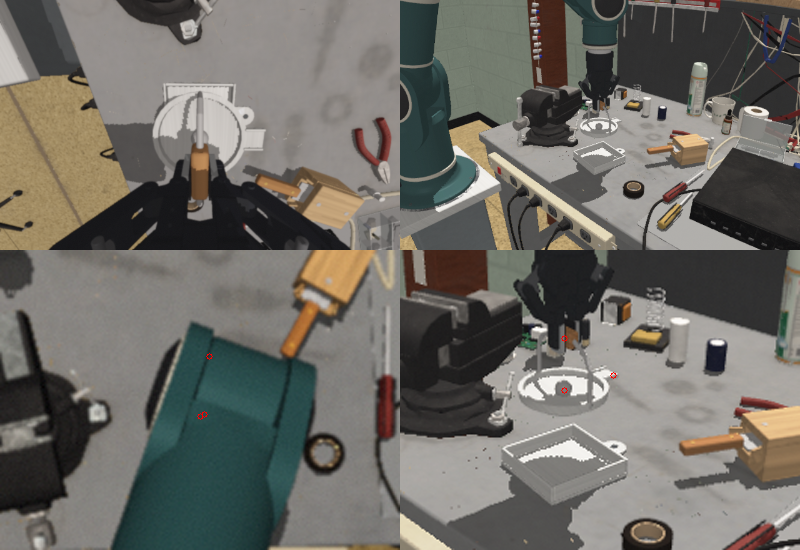

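The composite shows the dish level over the tray, the ball in the middle at (564,391), the lip at (610,374) on its mark along the tab direction, and the scraper still in its slot. I'll hold for a moment, then hand in.

Call:
drive_tool([
  {"tx": 0,"ty": 0,"tz": 0,"twist": 0,"grip": 0.008},
  {"tx": 0,"ty": 0,"tz": 0,"twist": 0,"grip": 0.008},
  {"tx": 0,"ty": 0,"tz": 0,"twist": 0,"grip": 0.008},
  {"tx": 0,"ty": 0,"tz": 0,"twist": 0,"grip": 0.008},
])

```text
t: 24.72
tcp_pos: [0.437, -0.2785, 0.1723]
eef_rot: [-3.141, -0.0, 1.386]
force: [-0.4, -0.4, -1.5]
gripper_width: 0.0135
grip_force: 39.2
```

```bash
python3 -c "
from plant import bot
print(bot.hand_in())"
```

```text
the job is handed in; nothing more can be done
None
```

The job is handed in at about 25 s: the scraper is fully home in the slot and released, and the arm holds the dish still and level, centred about 10 cm over the tray, with the lip along the tab and the ball in the middle; no verdict was returned.

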